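# Comb the washed straws into the grooves of the drying board

### The arm

A 6-joint arm with a two-finger parallel gripper is mounted at the origin on the work surface. World frame = base frame: x ahead of the robot, y to its left, z up, the work surface at z = 0. Lengths are in mm, angles in rad, forces in N, time in s.
With the tool pointing down it reaches from about 300 to 850 mm from the base axis. Payload 5.4 kg.
Tool frame: the origin (TCP) lies on the centre line of the jaws, within the pads' length; the fingertips stand 8 mm ahead of it and the grasp point (between the pads) lies 11 mm behind it; x points along the fingers, y is the direction in which the jaws open and shut, and the axes are right-handed (so a half turn about x gives the same grasp; the last joint's range is limited). The gripper opens to 85 mm and grips with 20 to 120 N. Pads are 22 mm wide; open, the fingers measure 114 mm over their backs; the gripper's body (76 mm by 85 mm) begins 54 mm behind the grasp point. The pads swing forward as they close: fully open they stand 13 mm farther back than shut.
Start: joints at [1.116, 0.158, 1.597, -0, 1.386, -0.21], TCP at [139.369, 557.837, 239.299] pointing down, gripper open.
Joint ranges: [-2.91, 2.91], [-0.94, 2.29], [0.18, 2.7], [-1.29, 4.43], [0.17, 2.64], [-3, 3]. Speed limits (rad/s): [2.57, 2.57, 3.14, 3.14, 3.14, 3.14].

### API

Orientations are given as [roll, pitch, yaw] about the fixed x, y, z axes, in that order (R = Rz(yaw) Ry(pitch) Rx(roll)).
In Python, from station import state, capture, get_calibration, manip gives the robot as it stands.
- The arm moves only by the tool apply_moves, never from a script. Its argument "moves" is a list of rows, each a list of 7 numbers: the shift along the tool's x, y, z in mm, then the turn, a rotation vector about the tool's x, y, z in rad, then the closure in counts, from 0 (fully open) to 255 (shut). In form: [[x, y, z, wx, wy, wz, fingers], ...]. A call has 1 to 5 rows; each row is the pose to reach, as a shift and turn from the pose commanded when the call began, along the tool's axes at that moment; what a row does not reach only later rows make up. A row lasts 1/12 s, in which the tool goes at most 41.7 mm and 7.16 degrees, less where a joint would pass 70% of its speed; a pose out of reach is approached as far as the arm can. A call with a gripper value outside its range is refused whole. The fingers move at their own pace and stop on an object; "newtons" is the grip in N (left out, the last holds). Time passes only in rows, so rows that repeat a pose let the fingers close. It gives the time, the measured TCP pose, the force and the opening at its end, in the units of the state.
- state(): the state, without advancing time (a new reading comes with each control period).
- capture(name): name is "scene" or "top" or "wrist"; returns the picture (480x640x3 uint8, blue, green, red); there is no depth.
- get_calibration(name): a dict with "fx", "fy", "cx", "cy" (pixels), "distortion" ([k1, k2, p1, p2, k3] as OpenCV has them; the pictures are not rectified), "R" (3x3) and "t" (3): a world point X has camera coordinates R X + t. Camera axes: x right, y down, z forward; pixel columns grow to the right and rows downward; lengths in mm; the calibration is good to about 2 mm. A picture is of the moment at which its call begins: read the wrist's pose just before it. get_calibration takes no time and is no camera call; for the wrist camera it gives the pose at the moment of the call.
- manip.close_job(): hands the job in, once; it reports no verdict.
The state is a dict: "t": time; "q": joint angles; "dq": joint speeds; "tau": joint torques, N m; "ee_pos": TCP position; "orientation": TCP orientation; "contact_force": force on the tool from outside, world axes, zero at the start; "moment": the same for the moment, N m; "width": finger opening in mm.
Only numpy, scipy, OpenCV 4.12 (cv2) and the standard library are available. Lean on these libraries where they do the work, as an engineer would, in place of code of your own. Each camera call takes 0.05 s, during which the arm holds its last target. There are 200 camera calls.

### The job

Pick up the wooden comb rake by its grip, set its tines on the ridges at the open end of the clamped drying board, and draw it along the grooves to near the stop with the tines staying in light touch with the ridges the whole way (never pressing on the board with more than about 10 N), until each of the three steel straws lies straight along a groove of its own; comb again if one is still askew. Then stand the rake upright on the bare counter and let go of it. Do not touch the straws with the gripper, and leave the colander, plate, scoop and salt shaker where they are.

Things in the scene. Friction and masses are not known exactly. Their poses are not given: they have to be found in the camera images.
- rack: Small grey bench clamp fixed to the counter, gripping the end of a fluted wooden drying board that sticks out free of the counter. Origin: on the counter, mid-width of the board; z up; +y along the grooves from the open end to the stop and clamp; x across. Board 144 mm wide, from y = -135 (open end) to +123 mm. Clamp from y = +80 to +168 mm, screw handle 134 mm high.
- grooves (a point): Point of the rack at y = -50 mm, 60 mm up (ridge-top height if the board were level), mid-width. Seven grooves 12 mm wide, 8 mm deep, centred at x = 0, +-20, +-40, +-60 mm; between them six flat ridges 8 mm wide at x = +-10, +-30, +-50 mm, running to the stop bar (face at y = +44 mm, 10 mm above the ridges). Rims 5 mm above the ridges at x = +-66 to 72 mm. Pressed here the board gives 1 mm per 11 N.
- open_end (a point): Point of the rack at y = -116 mm, 60 mm up, mid-width: place the rake's middle here to begin, just inside the row of posts (12 mm above the ridges, y = -135 to -129 mm) that keeps the straws' near ends apart. True ridge tops here may be up to 6 mm higher or lower: the board is tipped in the jaws by an unmeasured amount and must be felt for. It gives 1 mm per 5 N here.
- stroke_end (a point): Point of the rack at y = +10 mm, 60 mm up, mid-width. A stroke that brings the rake's middle here has gone far enough. The true ridge tops here may be up to 2.2 mm higher or lower than this point. Pressed here the board gives only 1 mm per 35 N.
- jaws (a point): Point of the rack at y = +85 mm, 60 mm up, mid-width: the front of the clamp's jaws. The board is tipped about the line across it here, up to 0.028 rad up or down, and also rocks about it when pressed, in the rubber of the jaws (spring of 200 N m per rad), so it gets stiffer toward the stop.
- rake: Comb rake, about 150 g, standing on its tines. Origin: middle of the underside at the tine tips, z up. Six white flat round-edged tines side by side at x = +-10, +-30, +-50 mm (spaced as the ridges), each 4 mm thick (x), 18 mm long (y), 28 mm high. Head 124 mm (x) by 36 mm (y), 28 to 44 mm high. It combs with its y along the grooves (either way round), one tine on each ridge.
- rake_grip (a point): Middle of the rake's dark wooden upright grip, 66 mm above the tine tips. The grip is 80 mm (rake x) by 20 mm (rake y), from 44 to 85 mm high, to be pinched from above across its 20 mm.
- straw_a: Steel drinking straw, round, 8 mm thick, 180 mm long, 14 g, lying askew across the ridges. Origin: mid-length on its axis; its y runs along it toward the stop. Its near end starts between the posts at the first groove (board x about -60 mm), its far end leans some 20 to 27 mm toward the middle (+x).
- straw_a_near (a point): End of straw_a at the board's open end, on its axis; it sticks out past the posts by some mm.
- straw_a_far (a point): End of straw_a nearer the stop, on its axis.
- straw_b: Steel drinking straw like straw_a; its near end starts between the posts at the middle groove (board x about 0), its far end leans some 20 to 27 mm to -x.
- straw_b_near (a point): End of straw_b at the board's open end, on its axis.
- straw_b_far (a point): End of straw_b nearer the stop, on its axis.
- straw_c: Steel drinking straw like straw_a; its near end starts between the posts at the last groove (board x about +60 mm), its far end leans some 20 to 27 mm toward the middle (-x).
- straw_c_near (a point): End of straw_c at the board's open end, on its axis.
- straw_c_far (a point): End of straw_c nearer the stop, on its axis.
- colander: Steel colander, 185 mm across and 88 mm high, handles to 234 mm; origin under its centre. To be left alone.
- plate: White enamel plate with a blue rim, 170 mm across, 20 mm high; origin under its centre. To be left alone.
- scoop: Pink plastic scoop, 55 mm wide, 185 mm long (y, from -114 mm at the handle end to +73 mm), 38 mm high; origin on the counter below the back of its bowl. To be left alone.
- shaker: Glass salt shaker with a steel cap, closed and empty, 42 mm thick, 87 mm high; origin under its centre. To be left alone.
Things that resemble listed ones, but are neither listed nor needed, are in the scene too. Leave any blue, green or turquoise look-alike of the rake alone.

How it is judged (in metres and radians):
On the way, in this order (a step that is already met when the one before it is completed fails the run):
1. the rake's tines rest on the ridges at the open end of the board (y of rake in the frame of rack between -0.127 and -0.098 m and x of rake in the frame of rack between -0.009 and 0.009 m and contact force between rake and rack above 0.3 N), for 0.2 s.
2. the tines slide in touch with the ridges a third of the way along (y of rake in the frame of rack between -0.085 and -0.055 m and x of rake in the frame of rack between -0.009 and 0.009 m and contact force between rake and rack above 0.3 N), for 0.1 s.
3. the tines slide in touch with the ridges past the middle (y of rake in the frame of rack between -0.042 and -0.012 m and x of rake in the frame of rack between -0.009 and 0.009 m and contact force between rake and rack above 0.3 N), for 0.1 s.
4. the tines come near the stop, still in touch with the ridges (y of rake in the frame of rack between 0 and 0.03 m and x of rake in the frame of rack between -0.009 and 0.009 m and contact force between rake and rack above 0.3 N), for 0.1 s.
At the end, for the whole second after the job is handed in: Each straw lies at rest in a groove of its own, both ends within 4.5 mm sideways of the groove's centre line, its near end still at the posts (middle at board y = -75 to -35 mm); the rake stands at rest on the counter on its tines, upright within 0.08 rad (((x of straw_a_near in the frame of rack between -0.0645 and -0.0555 m and x of straw_a_far in the frame of rack between -0.0645 and -0.0555 m) or (x of straw_a_near in the frame of rack between -0.0445 and -0.0355 m and x of straw_a_far in the frame of rack between -0.0445 and -0.0355 m) or (x of straw_a_near in the frame of rack between -0.0245 and -0.0155 m and x of straw_a_far in the frame of rack between -0.0245 and -0.0155 m) or (x of straw_a_near in the frame of rack between -0.0045 and 0.0045 m and x of straw_a_far in the frame of rack between -0.0045 and 0.0045 m) or (x of straw_a_near in the frame of rack between 0.0155 and 0.0245 m and x of straw_a_far in the frame of rack between 0.0155 and 0.0245 m) or (x of straw_a_near in the frame of rack between 0.0355 and 0.0445 m and x of straw_a_far in the frame of rack between 0.0355 and 0.0445 m) or (x of straw_a_near in the frame of rack between 0.0555 and 0.0645 m and x of straw_a_far in the frame of rack between 0.0555 and 0.0645 m)) and y of straw_a in the frame of rack between -0.075 and -0.035 m and z of each of straw_a, straw_b, straw_c in the frame of rack above 0.035 m and linear speed of each of straw_a, straw_b, straw_c, rake below 0.02 m/s and ((x of straw_b_near in the frame of rack between -0.0645 and -0.0555 m and x of straw_b_far in the frame of rack between -0.0645 and -0.0555 m) or (x of straw_b_near in the frame of rack between -0.0445 and -0.0355 m and x of straw_b_far in the frame of rack between -0.0445 and -0.0355 m) or (x of straw_b_near in the frame of rack between -0.0245 and -0.0155 m and x of straw_b_far in the frame of rack between -0.0245 and -0.0155 m) or (x of straw_b_near in the frame of rack between -0.0045 and 0.0045 m and x of straw_b_far in the frame of rack between -0.0045 and 0.0045 m) or (x of straw_b_near in the frame of rack between 0.0155 and 0.0245 m and x of straw_b_far in the frame of rack between 0.0155 and 0.0245 m) or (x of straw_b_near in the frame of rack between 0.0355 and 0.0445 m and x of straw_b_far in the frame of rack between 0.0355 and 0.0445 m) or (x of straw_b_near in the frame of rack between 0.0555 and 0.0645 m and x of straw_b_far in the frame of rack between 0.0555 and 0.0645 m)) and y of straw_b in the frame of rack between -0.075 and -0.035 m and ((x of straw_c_near in the frame of rack between -0.0645 and -0.0555 m and x of straw_c_far in the frame of rack between -0.0645 and -0.0555 m) or (x of straw_c_near in the frame of rack between -0.0445 and -0.0355 m and x of straw_c_far in the frame of rack between -0.0445 and -0.0355 m) or (x of straw_c_near in the frame of rack between -0.0245 and -0.0155 m and x of straw_c_far in the frame of rack between -0.0245 and -0.0155 m) or (x of straw_c_near in the frame of rack between -0.0045 and 0.0045 m and x of straw_c_far in the frame of rack between -0.0045 and 0.0045 m) or (x of straw_c_near in the frame of rack between 0.0155 and 0.0245 m and x of straw_c_far in the frame of rack between 0.0155 and 0.0245 m) or (x of straw_c_near in the frame of rack between 0.0355 and 0.0445 m and x of straw_c_far in the frame of rack between 0.0355 and 0.0445 m) or (x of straw_c_near in the frame of rack between 0.0555 and 0.0645 m and x of straw_c_far in the frame of rack between 0.0555 and 0.0645 m)) and y of straw_c in the frame of rack between -0.075 and -0.035 m and not ((x of straw_b_near in the frame of rack between -0.0645 and -0.0555 m and x of straw_b_far in the frame of rack between -0.0645 and -0.0555 m) and (x of straw_a_near in the frame of rack between -0.0645 and -0.0555 m and x of straw_a_far in the frame of rack between -0.0645 and -0.0555 m)) and not ((x of straw_b_near in the frame of rack between -0.0445 and -0.0355 m and x of straw_b_far in the frame of rack between -0.0445 and -0.0355 m) and (x of straw_a_near in the frame of rack between -0.0445 and -0.0355 m and x of straw_a_far in the frame of rack between -0.0445 and -0.0355 m)) and not ((x of straw_b_near in the frame of rack between -0.0245 and -0.0155 m and x of straw_b_far in the frame of rack between -0.0245 and -0.0155 m) and (x of straw_a_near in the frame of rack between -0.0245 and -0.0155 m and x of straw_a_far in the frame of rack between -0.0245 and -0.0155 m)) and not ((x of straw_b_near in the frame of rack between -0.0045 and 0.0045 m and x of straw_b_far in the frame of rack between -0.0045 and 0.0045 m) and (x of straw_a_near in the frame of rack between -0.0045 and 0.0045 m and x of straw_a_far in the frame of rack between -0.0045 and 0.0045 m)) and not ((x of straw_b_near in the frame of rack between 0.0155 and 0.0245 m and x of straw_b_far in the frame of rack between 0.0155 and 0.0245 m) and (x of straw_a_near in the frame of rack between 0.0155 and 0.0245 m and x of straw_a_far in the frame of rack between 0.0155 and 0.0245 m)) and not ((x of straw_b_near in the frame of rack between 0.0355 and 0.0445 m and x of straw_b_far in the frame of rack between 0.0355 and 0.0445 m) and (x of straw_a_near in the frame of rack between 0.0355 and 0.0445 m and x of straw_a_far in the frame of rack between 0.0355 and 0.0445 m)) and not ((x of straw_b_near in the frame of rack between 0.0555 and 0.0645 m and x of straw_b_far in the frame of rack between 0.0555 and 0.0645 m) and (x of straw_a_near in the frame of rack between 0.0555 and 0.0645 m and x of straw_a_far in the frame of rack between 0.0555 and 0.0645 m)) and not ((x of straw_c_near in the frame of rack between -0.0645 and -0.0555 m and x of straw_c_far in the frame of rack between -0.0645 and -0.0555 m) and (x of straw_a_near in the frame of rack between -0.0645 and -0.0555 m and x of straw_a_far in the frame of rack between -0.0645 and -0.0555 m)) and not ((x of straw_c_near in the frame of rack between -0.0445 and -0.0355 m and x of straw_c_far in the frame of rack between -0.0445 and -0.0355 m) and (x of straw_a_near in the frame of rack between -0.0445 and -0.0355 m and x of straw_a_far in the frame of rack between -0.0445 and -0.0355 m)) and not ((x of straw_c_near in the frame of rack between -0.0245 and -0.0155 m and x of straw_c_far in the frame of rack between -0.0245 and -0.0155 m) and (x of straw_a_near in the frame of rack between -0.0245 and -0.0155 m and x of straw_a_far in the frame of rack between -0.0245 and -0.0155 m)) and not ((x of straw_c_near in the frame of rack between -0.0045 and 0.0045 m and x of straw_c_far in the frame of rack between -0.0045 and 0.0045 m) and (x of straw_a_near in the frame of rack between -0.0045 and 0.0045 m and x of straw_a_far in the frame of rack between -0.0045 and 0.0045 m)) and not ((x of straw_c_near in the frame of rack between 0.0155 and 0.0245 m and x of straw_c_far in the frame of rack between 0.0155 and 0.0245 m) and (x of straw_a_near in the frame of rack between 0.0155 and 0.0245 m and x of straw_a_far in the frame of rack between 0.0155 and 0.0245 m)) and not ((x of straw_c_near in the frame of rack between 0.0355 and 0.0445 m and x of straw_c_far in the frame of rack between 0.0355 and 0.0445 m) and (x of straw_a_near in the frame of rack between 0.0355 and 0.0445 m and x of straw_a_far in the frame of rack between 0.0355 and 0.0445 m)) and not ((x of straw_c_near in the frame of rack between 0.0555 and 0.0645 m and x of straw_c_far in the frame of rack between 0.0555 and 0.0645 m) and (x of straw_a_near in the frame of rack between 0.0555 and 0.0645 m and x of straw_a_far in the frame of rack between 0.0555 and 0.0645 m)) and not ((x of straw_c_near in the frame of rack between -0.0645 and -0.0555 m and x of straw_c_far in the frame of rack between -0.0645 and -0.0555 m) and (x of straw_b_near in the frame of rack between -0.0645 and -0.0555 m and x of straw_b_far in the frame of rack between -0.0645 and -0.0555 m)) and not ((x of straw_c_near in the frame of rack between -0.0445 and -0.0355 m and x of straw_c_far in the frame of rack between -0.0445 and -0.0355 m) and (x of straw_b_near in the frame of rack between -0.0445 and -0.0355 m and x of straw_b_far in the frame of rack between -0.0445 and -0.0355 m)) and not ((x of straw_c_near in the frame of rack between -0.0245 and -0.0155 m and x of straw_c_far in the frame of rack between -0.0245 and -0.0155 m) and (x of straw_b_near in the frame of rack between -0.0245 and -0.0155 m and x of straw_b_far in the frame of rack between -0.0245 and -0.0155 m)) and not ((x of straw_c_near in the frame of rack between -0.0045 and 0.0045 m and x of straw_c_far in the frame of rack between -0.0045 and 0.0045 m) and (x of straw_b_near in the frame of rack between -0.0045 and 0.0045 m and x of straw_b_far in the frame of rack between -0.0045 and 0.0045 m)) and not ((x of straw_c_near in the frame of rack between 0.0155 and 0.0245 m and x of straw_c_far in the frame of rack between 0.0155 and 0.0245 m) and (x of straw_b_near in the frame of rack between 0.0155 and 0.0245 m and x of straw_b_far in the frame of rack between 0.0155 and 0.0245 m)) and not ((x of straw_c_near in the frame of rack between 0.0355 and 0.0445 m and x of straw_c_far in the frame of rack between 0.0355 and 0.0445 m) and (x of straw_b_near in the frame of rack between 0.0355 and 0.0445 m and x of straw_b_far in the frame of rack between 0.0355 and 0.0445 m)) and not ((x of straw_c_near in the frame of rack between 0.0555 and 0.0645 m and x of straw_c_far in the frame of rack between 0.0555 and 0.0645 m) and (x of straw_b_near in the frame of rack between 0.0555 and 0.0645 m and x of straw_b_far in the frame of rack between 0.0555 and 0.0645 m)) and angle between rake's own z axis and vertical below 0.08 rad and height (world z) of rake below 0.006 m); the robot touches nothing.
It fails at once if the rake presses on the board or clamp with more than 10 N (contact force between rake and rack above 10 N).
It fails at once if the gripper or arm touches a straw (contact force between any of the fingers, the arm and straw_a above 0.5 N or contact force between any of the fingers, the arm and straw_b above 0.5 N or contact force between any of the fingers, the arm and straw_c above 0.5 N).
It fails at once if the colander, plate, scoop or salt shaker is moved by more than 15 mm (distance of any of colander, plate, scoop, shaker from where it was at the start of the episode above 0.015 m).
It fails at once if the salt shaker is tipped (angle between shaker's own z axis and vertical above 0.3 rad).
It also fails if it takes over 64 s, if anything falls off the work surface, if the arm or the gripper's body presses on something with over 40 N, if the wrist force passes 120 N, or if a joint passes its speed limit or range.

## Working session

There is one attempt and no reset: what is moved stays moved. The work goes in short steps, Python scripts to look and compute and a tool call to move; the robot and the scene stay as the last step left them, time stands still between calls to the robot, and variables do not carry over. Pictures are saved under pics/ and viewed, about 8 in all and at most 12, crops included, and the job is handed in when it is done.

Besides the shell and the picture viewer there is one more tool, called after "Request:" in YAML: its name, and indented under it one key for each argument. apply_moves: Moves the arm, as the interface text tells. Its arguments: {"type":"object","properties":{"moves":{"type":"array"},"newtons":{"type":"number"}},"required":["moves"]}

```bash
mkdir -p pics; ls; python3 - <<'E'
from station import state, capture, get_calibration
import cv2,numpy as np
for n in ("scene","top"):
    im=capture(n); cv2.imwrite(f"pics/{n}0.png",im); c=get_calibration(n); print(n,{k:np.round(np.array(v),4).tolist() for k,v in c.items()})
s=state();print(s)
E
```

```text
pics
scene {'fx': 526.5838, 'fy': 526.5838, 'cx': 325.2361, 'cy': 245.8547, 'distortion': [-0.0952, 0.0, 0.0, 0.0, 0.0], 'R': [[0.5986, 0.8009, -0.0163], [0.6367, -0.4881, -0.5969], [-0.486, 0.3469, -0.8021]], 't': [-294.7434, -374.2948, 1667.8627]}
top {'fx': 599.7426, 'fy': 599.7426, 'cx': 313.7467, 'cy': 236.4776, 'distortion': [0.0583, 0.0, 0.0, 0.0, 0.0], 'R': [[-0.0034, -1.0, 0.0009], [-0.9939, 0.0033, -0.1103], [0.1103, -0.0013, -0.9939]], 't': [-78.2546, 600.6626, 1368.3414]}
{'t': 0.1, 'q': array([ 1.11588733e+00,  1.59007569e-01,  1.59811454e+00, -1.42487005e-05,
        1.38621350e+00, -2.10072301e-01]), 'dq': array([-1.10017379e-03, -8.03894960e-04, -2.51699368e-03,  8.79406307e-05,
       -1.12410510e-03,  5.71432520e-04]), 'tau': array([-2.74161596e-05, -3.96990860e+01, -3.32336462e+01, -2.16297344e-04,
        4.18073309e-03,  9.47440185e-06]), 'ee_pos': array([139.14716078, 557.35708382, 238.39912571]), 'orientation': array([-1.77283526,  1.56905332, -2.01766933]), 'contact_force': array([0.63482292, 0.24561198, 0.3368371 ]), 'moment': array([ 1.93948840e-02,  1.75685718e-05, -1.23881651e-03]), 'width': 85.57876652699716}
```

View pics/top0.png

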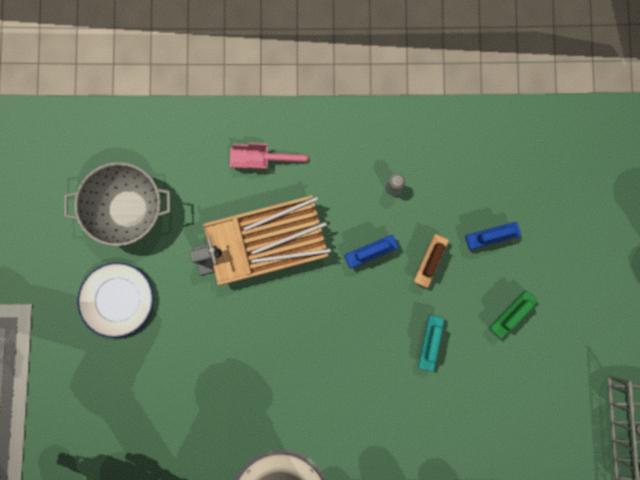

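View pics/scene0.png

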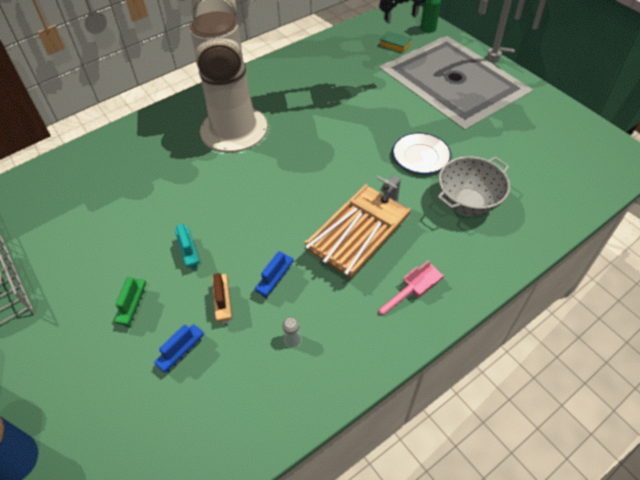

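Rake candidates in top view: wooden with dark grip (432,262), blue (371,252) and (493,236), green (514,315), turquoise (431,343). Only the wooden one fits the description. I'll measure it and confirm in a crop.

```bash
cat > h.py <<'E'
import cv2,numpy as np
from station import state, capture, get_calibration
from scipy.spatial.transform import Rotation as Ro
def ray(c,px):
    K=np.array([[c['fx'],0,c['cx']],[0,c['fy'],c['cy']],[0,0,1]]); 
    n=cv2.undistortPoints(np.array(px,float).reshape(-1,1,2),K,np.array(c['distortion'],float)).reshape(-1,2)
    R=np.array(c['R'],float);t=np.array(c['t'],float)
    return -R.T@t, np.c_[n,np.ones(len(n))]@R
def plane(c,px,z):
    o,d=ray(c,px); return o+d*((z-o[2])/d[:,2])[:,None]
def proj(c,X):
    K=np.array([[c['fx'],0,c['cx']],[0,c['fy'],c['cy']],[0,0,1]]); 
    return cv2.projectPoints(np.array(X,float).reshape(-1,1,3),cv2.Rodrigues(np.array(c['R'],float))[0],np.array(c['t'],float),K,np.array(c['distortion'],float))[0].reshape(-1,2)
def two(c1,p1,c2,p2):
    o1,d1=ray(c1,[p1]);o2,d2=ray(c2,[p2]);d1=d1[0];d2=d2[0]
    s=np.linalg.lstsq(np.c_[d1,-d2],o2-o1,rcond=None)[0]
    a=o1+s[0]*d1;b=o2+s[1]*d2;return (a+b)/2,np.linalg.norm(a-b)
E
python3 - <<'E'
from h import *
im=cv2.imread('pics/top0.png');c=get_calibration('top')
hsv=cv2.cvtColor(im,cv2.COLOR_BGR2HSV)
print('hsv head',hsv[247,437],hsv[280,425],'grip',hsv[262,433],'board',hsv[250,222],hsv[265,300])
m=cv2.inRange(hsv,(5,70,90),(25,255,255))
n,l,s,ce=cv2.connectedComponentsWithStats(m)
for i in range(1,n):
    if s[i,4]>60:print(i,s[i],ce[i])
def rect(mask,z,hull=True):
    p=np.argwhere(mask)[:,::-1].astype(float)
    w=plane(c,p,z)[:,:2].astype(np.float32)
    r=cv2.minAreaRect(w);return r
roi=np.zeros_like(m);roi[220:300,405:455]=1
head=((m>0)&(roi>0)); print('head z44',rect(head,44))
g=cv2.inRange(hsv,(0,60,10),(20,255,90)); print('grip z85',rect((g>0)&(roi>0),85), ((g>0)&(roi>0)).sum())
roi[:]=0;roi[185:295,200:335]=1
b=((m>0)&(roi>0)); print('board z62',rect(b,62),rect(b,52))
cv2.imwrite('pics/crop1.png',np.hstack([cv2.resize(im[190:290,200:340],None,fx=4,fy=5),cv2.resize(im[225:300,400:460],(240,500))]))
E
```

```text
hsv head [  9 153  80] [ 15 123 197] grip [ 11 167  90] board [ 18 113 183] [51 69 59]
8 [ 203  196  126   89 6101] [263.44386166 240.55663006]
9 [414 234  35  54 548] [428.90510949 260.25      ]
head z44 ((542.8720703125, -349.7121887207031), (38.87412643432617, 125.02090454101562), 64.83670043945312)
grip z85 ((541.3078002929688, -348.1512145996094), (23.546422958374023, 78.82594299316406), 64.84799194335938) 325
board z62 ((589.8643188476562, 30.781646728515625), (147.77745056152344, 260.7637939453125), 14.644420623779297) ((590.9202270507812, 31.582481384277344), (148.86058044433594, 262.6751403808594), 14.64445972442627)
```

View pics/crop1.png

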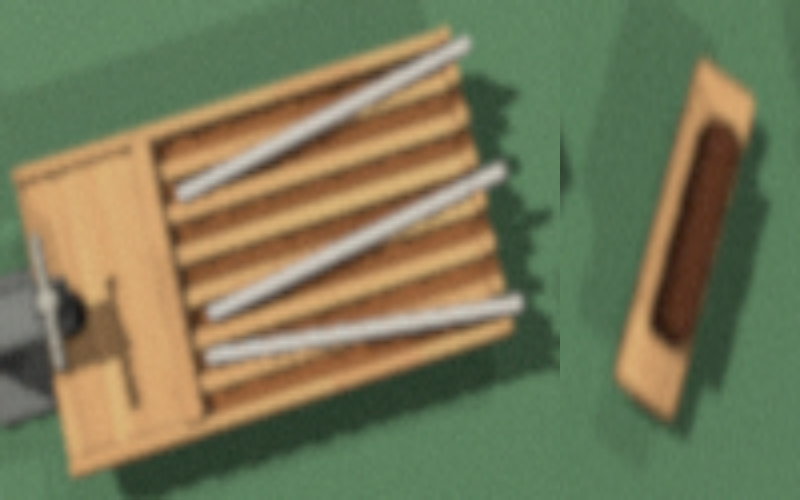

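Crop confirms: tan head with dark grip (right panel, top-view (432,262)) is the rake; straws A (bottom), B, C (top) lie askew, clamp at left. Next I'll plan the transit.

```bash
cat >> h.py <<'E'
def plan(tgt,ydeg):
    "shift and turn in tool axes to TCP tgt (world mm), tool pointing down, jaw axis at ydeg (mod 180)"
    s=state();R=Ro.from_euler('xyz',s['orientation']).as_matrix()
    out=[]
    for a in (ydeg,ydeg+180):
        y=np.array([np.cos(np.radians(a)),np.sin(np.radians(a)),0]);x=np.array([0,0,-1.]);G=np.c_[x,y,np.cross(x,y)]
        out.append(Ro.from_matrix(R.T@G).as_rotvec())
    rv=sorted(out,key=np.linalg.norm)
    print('t',round(s['t'],2),'pos',s['ee_pos'].round(1),'yang',np.degrees(np.arctan2(R[1,1],R[0,1])).round(2),'xax',R[:,0].round(4),'q',s['q'].round(2),'F',s['contact_force'].round(2),'M',s['moment'].round(2),'w',round(s['width'],1))
    print('shift',(R.T@(np.array(tgt)-s['ee_pos'])).round(1),'turn',rv[0].round(4),'or',rv[1].round(3))
E
python3 -c "
from h import *
plan((541,-349,200),64.8)
print(get_calibration('wrist'))"
```

```text
t 0.1 pos [139.1 557.4 238.4] yang 75.97 xax [-8.0e-04 -1.6e-03 -1.0e+00] q [ 1.12  0.16  1.6  -0.    1.39 -0.21] F [0.63 0.25 0.34] M [ 0.02  0.   -0.  ] w 85.6
shift [  39.5 -781.9  609.6] turn [ 0.195  -0.0002  0.0017] or [-2.947 -0.003 -0.   ]
{'fx': 366.8471443473308, 'fy': 366.8471443473308, 'cx': 316.96746142566195, 'cy': 232.19535127151948, 'distortion': array([0.01496767, 0.        , 0.        , 0.        , 0.        ]), 'R': array([[ 0.24232592,  0.97019291, -0.00196679],
       [ 0.92462302, -0.23032893,  0.30334941],
       [ 0.29385443, -0.07532797, -0.95287736]]), 't': array([-572.95275379,  -39.24769385,  379.08702954])}
```

Request:
apply_moves:
  moves:
    - [1,-25,20,0,0,0,0]
    - [3,-57,45,0,0,0,0]
    - [5,-89,70,0,0,0,0]
    - [6,-121,95,0,0,0,0]
    - [8,-153,120,0,0,0,0]

```text
t: 0.52
ee_pos: [218.7, 378.5, 230.7]
orientation: [-1.831, 1.57, -2.075]
contact_force: [1.3, -1.1, 0.7]
width: 85.5
```

Request:
apply_moves:
  moves:
    - [2,-32,25,0,0,0,0]
    - [4,-64,50,0,0,0,0]
    - [5,-96,75,0,0,0,0]
    - [6,-128,100,0,0,0,0]
    - [8,-160,125,0,0,0,0]

```text
t: 0.93
ee_pos: [301.3, 193.1, 223.1]
orientation: [0.504, 1.57, 0.26]
contact_force: [0.9, -0.1, 1.1]
width: 85.4
```

Request:
apply_moves:
  moves:
    - [2,-32,25,0,0,0,0]
    - [4,-64,50,0,0,0,0]
    - [5,-96,75,0,0,0,0]
    - [6,-128,100,0,0,0,0]
    - [8,-160,125,0,0,0,0]

```text
t: 1.35
ee_pos: [384.0, 7.1, 215.3]
orientation: [0.249, 1.57, 0.003]
contact_force: [-0.5, 0.9, 0.6]
width: 85.7
```

Request:
apply_moves:
  moves:
    - [2,-32,25,0,0,0,0]
    - [4,-64,50,0,0,0,0]
    - [5,-96,75,0,0,0,0]
    - [6,-128,100,0,0,0,0]
    - [8,-160,125,0,0,0,0]

```text
t: 1.77
ee_pos: [466.4, -178.3, 206.8]
orientation: [2.492, 1.57, 2.246]
contact_force: [0.1, -0.2, 0.2]
width: 85.4
```

Request:
apply_moves:
  moves:
    - [2,-32,25,0.05,0,0,0]
    - [4,-64,50,0.1,0,0,0]
    - [5,-96,75,0.15,0,0,0]
    - [6,-126,97,0.195,0,0,0]
    - [8,-149,115,0.195,0,0,0]

```text
t: 2.18
ee_pos: [541.9, -351.4, 198.5]
orientation: [-2.508, 1.57, -2.951]
contact_force: [0.9, -0.8, 0.9]
width: 85.5
```

```bash
python3 - <<'E'
from h import *
c=get_calibration('wrist');im=capture('wrist');cv2.imwrite('pics/w1.png',im)
plan((541,-349,75),64.8)
hsv=cv2.cvtColor(im,cv2.COLOR_BGR2HSV)
m=cv2.inRange(hsv,(5,70,110),(25,255,255));g=cv2.inRange(hsv,(0,60,5),(20,255,95))
for mm,z in((m,44),(g,85)):
    mm=cv2.morphologyEx(mm,cv2.MORPH_OPEN,np.ones((3,3)));n,l,s,ce=cv2.connectedComponentsWithStats(mm)
    for i in range(1,n):
        if s[i,4]>400:
            w=plane(c,np.argwhere(l==i)[:,::-1],z)[:,:2].astype(np.float32);print(z,s[i],cv2.minAreaRect(w))
E
```

```text
t 2.23 pos [ 542.4 -355.3  197.3] yang 64.57 xax [ 1.0e-04 -2.3e-03 -1.0e+00] q [-0.77  0.38  1.42 -0.    1.34 -1.89] F [-3.86 -0.93  0.55] M [-0.    0.17 -0.05] w 85.6
shift [122.3   5.3  -4.1] turn [-0.004  0.001  0.002] or [ 3.138e+00  3.000e-03 -2.000e-03]
44 [ 295  140   46  146 5276] ((543.1358642578125, -352.04302978515625), (35.16697692871094, 121.73716735839844), 65.15745544433594)
```

View pics/w1.png

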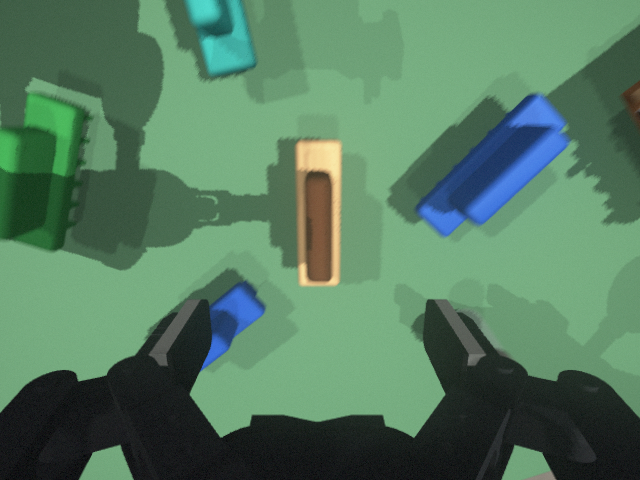

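The picture shows the rake centred between the fingers at (319,213), blue rake well to the right (490,160). Descend partway, then correct.

Request:
apply_moves:
  moves:
    - [25,2,0,0,0,0,0]
    - [60,2,0,0,0,0,0]
    - [85,2,0,0,0,0,0]
    - [92,2,0,0,0,0,0]
    - [92,2,0,0,0,0,0]

```text
t: 2.65
ee_pos: [540.8, -345.2, 104.1]
orientation: [2.827, 1.564, 2.387]
contact_force: [0.3, 0.1, 0.2]
width: 85.4
```

```bash
python3 - <<'E'
from h import *
c=get_calibration('wrist');im=capture('wrist');cv2.imwrite('pics/w2.png',im)
hsv=cv2.cvtColor(im,cv2.COLOR_BGR2HSV)
m=cv2.inRange(hsv,(5,70,110),(25,255,255))
g=cv2.inRange(hsv,(0,90,25),(14,255,150))
for mm,z in((m,44),(g,85)):
    mm=cv2.morphologyEx(mm,cv2.MORPH_OPEN,np.ones((3,3)));n,l,s,ce=cv2.connectedComponentsWithStats(mm)
    for i in range(1,n):
        if s[i,4]>600:
            w=plane(c,np.argwhere(l==i)[:,::-1],z)[:,:2].astype(np.float32);print(z,s[i],cv2.minAreaRect(w))
plan((543,-351,58),65)
E
```

```text
44 [ 278  156   67  201 6037] ((542.126953125, -350.2550354003906), (34.99760055541992, 121.78820037841797), 64.92788696289062)
44 [ 294  221   32   42 1117] ((529.31298828125, -345.37310791015625), (17.22153091430664, 24.223596572875977), 65.17913818359375)
44 [300 327  26  40 754] ((591.4216918945312, -373.04876708984375), (15.302312850952148, 27.69960594177246), 65.16835021972656)
85 [ 290  217   41   51 1708] ((517.3696899414062, -338.71759033203125), (17.707515716552734, 23.34368896484375), 65.41011810302734)
85 [ 298  321   32   47 1020] ((564.9085083007812, -359.6058349609375), (14.763877868652344, 25.71983528137207), 63.94707489013672)
t 2.7 pos [ 542.1 -346.4  106.8] yang 64.81 xax [-0.0013  0.0013 -1.    ] q [-0.76  0.46  1.5  -0.    1.19 -1.89] F [ 0.81 -0.35 -0.03] M [-0.03 -0.06  0.01] w 85.3
shift [48.8 -3.8  2.8] turn [-0.0034 -0.0017 -0.0006] or [ 3.138e+00 -1.000e-03  3.000e-03]
```

Request:
apply_moves:
  moves:
    - [15,-3,2,0,0,0,0]
    - [33,-3,2,0,0,0,0]
    - [45,-3,2,0,0,0,0]
    - [48,-3,2,0,0,0,0]
    - [48,-3,2,0,0,0,0]

```text
t: 3.12
ee_pos: [542.7, -350.2, 58.6]
orientation: [2.828, 1.569, 2.389]
contact_force: [0.5, -0.0, 0.3]
width: 85.7
```

```bash
python3 -c "
from h import *
plan((542.3,-350.3,58),65)"
```

```text
t 3.12 pos [ 542.7 -350.2   58.6] yang 64.8 xax [-1.e-03  9.e-04 -1.e+00] q [-0.76  0.52  1.51 -0.    1.11 -1.89] F [ 0.47 -0.03  0.34] M [-0.04 -0.01 -0.04] w 85.7
shift [ 0.6 -0.3 -0.3] turn [-0.0035 -0.0013 -0.0004] or [ 3.138e+00 -1.000e-03  2.000e-03]
```

Close the gripper.

Request:
apply_moves:
  moves:
    - [0,0,0,0,0,0,255]
    - [0,0,0,0,0,0,255]
    - [0,0,0,0,0,0,255]
    - [0,0,0,0,0,0,255]
    - [0,0,0,0,0,0,255]
  newtons: 70

```text
t: 3.53
ee_pos: [543.3, -350.7, 59.9]
orientation: [-0.333, 1.57, -0.773]
contact_force: [-0.6, 0.3, -0.3]
width: 25.6
```

Request:
apply_moves:
  moves:
    - [0,0,0,0,0,0,255]
    - [0,0,0,0,0,0,255]
    - [0,0,0,0,0,0,255]
    - [0,0,0,0,0,0,255]
    - [0,0,0,0,0,0,255]

```text
t: 3.95
ee_pos: [543.3, -350.7, 59.8]
orientation: [-0.384, 1.57, -0.824]
contact_force: [0.1, -0.3, 3.6]
width: 19.4
```

Request:
apply_moves:
  moves:
    - [-10,0,0,0,0,0,255]
    - [-35,0,0,0,0,0,255]
    - [-70,0,0,0,0,0,255]
    - [-95,10,0,0,0,0,255]
    - [-105,40,0,-0.08,0,0,255]

```text
t: 4.37
ee_pos: [560.6, -318.4, 169.5]
orientation: [-0.547, 1.563, -0.91]
contact_force: [1.6, -0.1, -1.2]
width: 18.9
```

Request:
apply_moves:
  moves:
    - [0,32,3,-0.12,0,0,255]
    - [0,70,5,-0.24,0,0,255]
    - [0,105,8,-0.36,0,0,255]
    - [0,140,11,-0.48,0,0,255]
    - [0,165,14,-0.58,0,0,255]

```text
t: 4.78
ee_pos: [631.6, -161.4, 164.1]
orientation: [1.906, 1.569, 2.133]
contact_force: [0.4, -0.0, -1.1]
width: 19.0
```

Request:
apply_moves:
  moves:
    - [0,10,0,-0.035,0,0,255]
    - [0,10,0,-0.035,0,0,255]
    - [0,10,0,-0.035,0,0,255]

```text
t: 5.03
ee_pos: [628.4, -155.1, 164.0]
orientation: [3.073, 1.57, -2.956]
contact_force: [-0.0, -0.2, -1.5]
width: 19.0
```

```bash
python3 - <<'E'
from h import *
c=get_calibration('wrist');im=capture('wrist');cv2.imwrite('pics/w3.png',im)
import pickle;pickle.dump((c,state()),open('w3.pkl','wb'))
plan((637,-147,165),104.6)
E
```

```text
t 5.08 pos [ 628.4 -155.9  164.1] yang 104.5 xax [-8.e-04 -4.e-04 -1.e+00] q [-0.43  0.4   1.45 -0.    1.29 -2.25] F [ 0.42 -0.01 -0.3 ] M [-0.01  0.06 -0.  ] w 19.2
shift [-0.9  6.5 10.5] turn [-0.0018 -0.0009  0.0002] or [3.14e+00 0.00e+00 1.00e-03]
```

View pics/w3.png

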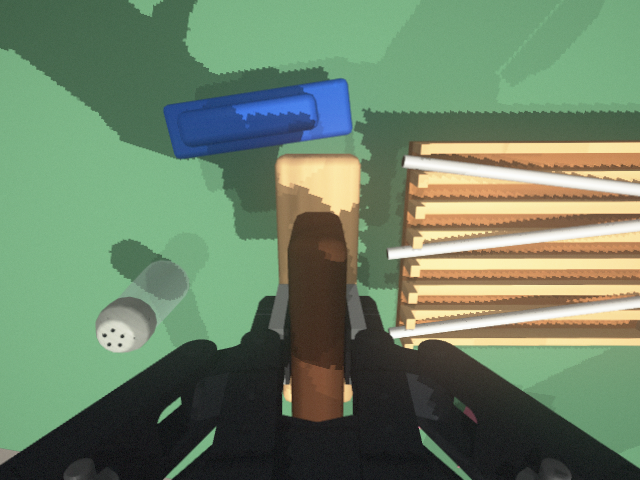

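The rake is held in the middle, head end at (318,156). The board's open end is at cols 390-410, rims at rows ~142 and ~346, shaker at (125,325). Enlarging the board for measuring.

```bash
python3 - <<'E'
from h import *
im=cv2.imread('pics/w3.png')
cr=cv2.resize(im[130:360,380:640],None,fx=2.6,fy=2.6,interpolation=cv2.INTER_CUBIC)
for r in range(140,360,20): cv2.putText(cr,str(r),(620,int((r-130)*2.6)+4),0,.4,(255,0,0),1);cv2.line(cr,(610,int((r-130)*2.6)),(618,int((r-130)*2.6)),(255,0,0),1)
for q in range(400,640,20): cv2.putText(cr,str(q),(int((q-380)*2.6)-8,12),0,.4,(0,0,0),1)
cv2.imwrite('pics/w3c.png',cr)
E
```

```text
(no output)
```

View pics/w3c.png

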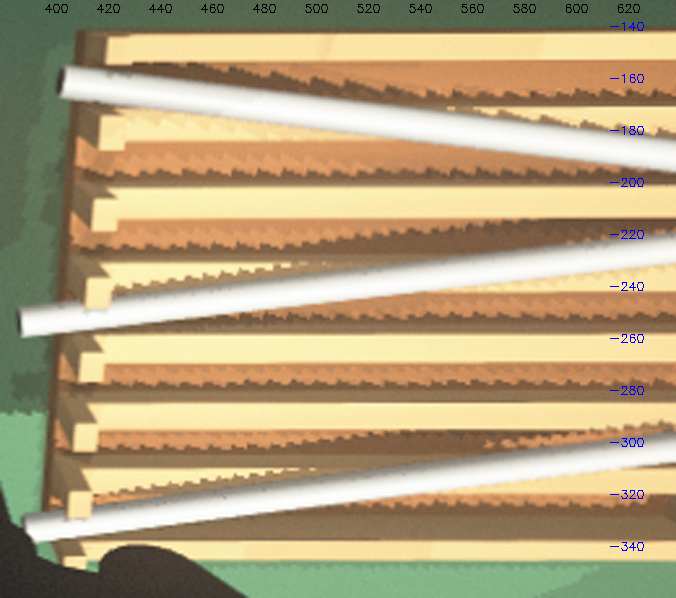

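```bash
python3 - <<'E'
from h import *
import pickle
from scipy.optimize import least_squares
c,s=pickle.load(open('w3.pkl','rb'));P=s['ee_pos'];R=Ro.from_euler('xyz',s['orientation']).as_matrix()
# board edges at col 490: (board x, height above ridge, row)
E=[(-72,5,142.3),(-66,5,153.1),(-46,0,184.6),(-34,0,201.5),(-26,0,213.8),(-14,0,230.8),(-6,0,241.9),(6,0,258.1),(14,0,269.6),(26,0,284.6),(34,0,295.4),(46,0,309.6),(54,0,320),(66,5,338.1),(72,5,345.4)]
Rc=np.array(c['R']);ang=np.degrees(np.arctan2(Rc[0,1],Rc[0,0]));print('image-x yaw',ang,'tool y',np.degrees(np.arctan2(R[1,1],R[0,1])))
by=np.array([np.cos(np.radians(ang)),np.sin(np.radians(ang)),0]);bx=np.array([by[1],-by[0],0])
r=lambda p:[np.dot(np.zeros(3),by)+0 for _ in ()] or np.array([ (lambda q:q[1])(proj(c,[P*[1,1,0]+bx*(x+p[0])+by*120+np.array([0,0,p[1]+h])])[0])-row for x,h,row in E])
f=least_squares(r,[0,60]);print('x0 rel TCP (mm), ridge z:',f.x.round(2),'res px',f.fun.round(1))
J=f.jac;print('sd',np.sqrt(np.diag(np.linalg.inv(J.T@J)))*np.sqrt((f.fun**2).mean()))
# posts
z=f.x[1]+12
for col,row,n in((415.4,218,2),(412.7,243,3),(410.4,271,4),(408,298,5)):
    w=plane(c,[(col,row)],z)[0]-P; print('post',n,'x',(w@bx).round(1),'y(-135) rel TCP',(w@by).round(1))
# rake head
im=cv2.imread('pics/w3.png');
zt=P[2]-59.8+44
g=im.astype(int).sum(2)
print('col285 rows150-165',g[148:166,300], 'rows 390-410 c290',g[388:412,291],'c348',g[388:412,346])
print('row180',g[180,268:284],g[180,350:370])
for px in((318,156),(276,200),(360,200),(291,403)): 
    w=plane(c,[px],zt)[0]-P;print(px,'bx',(w@bx).round(1),'by',(w@by).round(1))
E
```

```text
image-x yaw 104.56316698735155 tool y 104.49519573552526
x0 rel TCP (mm), ridge z: [10.45 60.91] res px [ 0.6 -0.2 -0.9  0.3 -0.2  0.1  0.2  0.4 -0.4  0.3 -0.3  0.5 -0.2 -0.
 -0.2]
sd [0.1461637  0.36751161]
post 2 x -15.9 y(-135) rel TCP 62.3
post 3 x 0.9 y(-135) rel TCP 61.9
post 4 x 20.6 y(-135) rel TCP 61.9
post 5 x 40.6 y(-135) rel TCP 61.8
col285 rows150-165 [409 406 408 411 405 379 310 321 342 403 449 494 518 538 552 572 589 606] rows 390-410 c290 [343 341 363 369 369 368 454 470 472 472 474 455 431 384 317 306 310 310
 308 317 306 314 312 314] c348 [585 589 585 595 582 587 588 585 585 581 585 576 557 502 410 383 377 391
 387 383 386 385 392 382]
row180 [243 244 237 245 259 246 248 282 326 369 441 526 567 590 612 632] [647 647 640 638 627 623 613 602 564 491 443 430 435 429 427 432 430 432
 413 332]
(318, 156) bx -62.3 by 0.3
(276, 200) bx -44.3 by -17.1
(360, 200) bx -44.3 by 17.8
(291, 403) bx 59.1 by -13.1
```

Request:
apply_moves:
  moves:
    - [0,15,3,0,0,0,255]
    - [0,40,6,0,0,0,255]
    - [0,65,9,0,0,0,255]
    - [5,78,11,0,0,0,255]
    - [10,82,11,0,0,0,255]

```text
t: 5.5
ee_pos: [618.8, -71.5, 154.2]
orientation: [0.294, 1.57, 0.55]
contact_force: [0.3, -0.4, -1.1]
width: 19.0
```

Request:
apply_moves:
  moves:
    - [9,0,0,0,0,0,255]
    - [9,0,0,0,0,0,255]
    - [9,0,0,0,0,0,255]
    - [9,0,0,0,0,0,255]

```text
t: 5.83
ee_pos: [619.1, -74.1, 145.1]
orientation: [-2.515, 1.57, -2.261]
contact_force: [0.4, -0.3, -0.7]
width: 19.2
```

```bash
cat >> h.py <<'E'
# board frame from the wrist picture w3
import pickle
BY=np.array([np.cos(np.radians(104.56)),np.sin(np.radians(104.56)),0]);BX=np.array([BY[1],-BY[0],0])
try:
    _P=pickle.load(open('w3.pkl','rb'))[1]['ee_pos']
    O=_P*[1,1,0]+BX*10.45+BY*(62.0+135)
except FileNotFoundError: pass
def bf(X): d=np.asarray(X,float)-O; return np.array([d@BX,d@BY,np.asarray(X)[...,2] if np.ndim(X)==1 else 0])
def feel(n=5):
    "n readings, 50 ms apart: rake in board frame, tine height, force"
    r=[]
    for _ in range(n): capture('wrist'); s=state(); r.append(np.r_[bf(s['ee_pos'])+[-0.8,0.3,-59.8],s['contact_force'],s['moment']])
    R=Ro.from_euler('xyz',s['orientation']).as_matrix()
    a=np.array(r);print('t',round(s['t'],2),'rake x,y,z',a[-1,:3].round(2),'mean',a[:,:3].mean(0).round(2),'F',a[:,3:6].mean(0).round(2),'sd',a[:,3:6].std(0).round(2),'M',a[:,6:].mean(0).round(3),'yaw err',(np.degrees(np.arctan2(R[1,1],R[0,1]))%180-104.56).round(2),'toolx',R[:,0].round(4),'w',round(s['width'],1))
E
python3 - <<'E'
from h import *
c=pickle.load(open('w3.pkl','rb'))[0]
print('O',O)
for n,a,b in(('A',(405,161.5),(637.7,190)),('B',(387.7,253.8),(637.7,225.4)),('C',(391.5,333),(637.7,301.9))):
    w=plane(c,[a,b],65.5);p=[bf(q) for q in w];print(n,np.round(p,1)[:,:2].tolist(),'x at y -124,-115,-106',[round(np.interp(y,[p[0][1],p[1][1]],[p[0][0],p[1][0]]),1) for y in(-124,-115,-106)])
feel(6)
E
```

```text
O [589.00724916  37.35716799   0.        ]
A [[-60.8, -142.2], [-42.6, 6.0]] x at y -124,-115,-106 [np.float64(-58.6), np.float64(-57.5), np.float64(-56.4)]
B [[0.8, -149.3], [-19.2, 12.1]] x at y -124,-115,-106 [np.float64(-2.3), np.float64(-3.4), np.float64(-4.6)]
C [[62.2, -143.1], [36.5, 26.5]] x at y -124,-115,-106 [np.float64(59.4), np.float64(58.0), np.float64(56.6)]
t 6.13 rake x,y,z [   0.68 -114.25   85.8 ] mean [   0.65 -114.68   85.8 ] F [ 0.26  0.2  -1.54] sd [0.46 0.28 0.25] M [-0.007  0.002 -0.012] yaw err 0.05 toolx [ 5.e-04 -2.e-04 -1.e+00] w 19.2
```

Request:
apply_moves:
  moves:
    - [5,-1.5,-1,0,0,0,255]
    - [11,-1.5,-1,0,0,0,255]
    - [16,-1.5,-1,0,0,0,255]
    - [19,-1.5,-1,0,0,0,255]
    - [20,-1.5,-1,0,0,0,255]

```text
t: 6.55
ee_pos: [617.7, -74.3, 124.0]
orientation: [2.584, 1.569, 2.84]
contact_force: [0.1, 0.3, -1.7]
width: 19.2
```

```bash
python3 -c "
from h import *
feel(5)"
```

```text
t 6.8 rake x,y,z [  -0.23 -115.5    65.82] mean [  -0.52 -115.35   65.27] F [-0.01  0.24 -1.61] sd [0.4  0.32 0.52] M [ 0.002 -0.003 -0.01 ] yaw err 0.07 toolx [ 5.e-04 -2.e-04 -1.e+00] w 19.3
```

Request:
apply_moves:
  moves:
    - [0.5,-1,0,0,0,0,255]
    - [1,-1,0,0,0,0,255]
    - [1.5,-1,0,0,0,0,255]
    - [2,-1,0,0,0,0,255]
    - [2.5,-1,0,0,0,0,255]

```text
t: 7.22
ee_pos: [618.7, -75.5, 122.8]
orientation: [2.22, 1.571, 2.475]
contact_force: [-0.2, -0.6, -2.0]
width: 19.1
```

```bash
python3 -c "
from h import *
feel(5)"
```

```text
t 7.47 rake x,y,z [  -0.45 -116.43   63.01] mean [  -0.49 -116.39   62.91] F [ 0.01  0.16 -1.42] sd [0.35 0.27 0.71] M [ 0.013 -0.004  0.009] yaw err 0.06 toolx [ 0. -0. -1.] w 18.9
```

Request:
apply_moves:
  moves:
    - [0.4,0,0,0,0,0,255]
    - [0.8,0,0,0,0,0,255]
    - [1.2,0,0,0,0,0,255]
    - [1.5,0,0,0,0,0,255]
    - [1.5,0,0,0,0,0,255]

```text
t: 7.88
ee_pos: [618.8, -75.6, 121.5]
orientation: [-0.721, 1.571, -0.465]
contact_force: [0.3, 0.2, -0.6]
width: 18.8
```

```bash
python3 -c "
from h import *
feel(5)"
```

```text
t 8.13 rake x,y,z [  -0.38 -116.45   61.6 ] mean [  -0.37 -116.47   61.67] F [-0.05 -0.01 -0.16] sd [0.43 0.33 0.73] M [ 0.001  0.042 -0.003] yaw err 0.07 toolx [ 2.e-04 -1.e-04 -1.e+00] w 18.9
```

Request:
apply_moves:
  moves:
    - [0.2,0,0,0,0,0,255]
    - [0.4,0,0,0,0,0,255]
    - [0.5,0,0,0,0,0,255]

```text
t: 8.38
ee_pos: [618.8, -75.6, 121.0]
orientation: [-0.594, 1.57, -0.339]
contact_force: [-0.9, 0.4, 1.4]
width: 19.2
```

```bash
python3 - <<'E'
from h import *
feel(6)
cv2.imwrite('pics/w4.png',capture('wrist'))
E
```

```text
t 8.68 rake x,y,z [  -0.35 -116.51   61.17] mean [  -0.34 -116.51   61.21] F [-0.52  0.01  1.68] sd [0.3  0.43 0.51] M [ 0.016  0.108 -0.001] yaw err 0.06 toolx [ 3.e-04 -1.e-04 -1.e+00] w 19.2
```

View pics/w4.png

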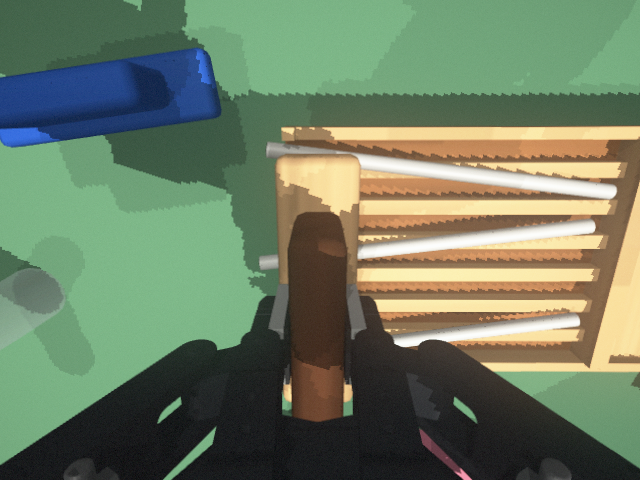

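3.2 N contact at the open end (rake at x −0.3, y −116.5). Straws A/B/C emerge right of the head, still askew. Begin the stroke.

Request:
apply_moves:
  moves:
    - [0,2,0,0,0,0,255]
    - [0,4,0,0,0,0,255]
    - [0,6,0,0,0,0,255]
    - [0,8,0,0,0,0,255]
    - [0,10,0,0,0,0,255]

```text
t: 9.15
ee_pos: [616.3, -65.8, 121.0]
orientation: [-0.847, 1.57, -0.592]
contact_force: [1.4, -1.0, 1.1]
width: 19.1
```

```bash
python3 -c "
from h import *
feel(4)"
```

```text
t 9.35 rake x,y,z [  -0.39 -105.93   61.03] mean [  -0.37 -105.88   61.05] F [ 0.43 -0.16  2.12] sd [0.46 0.32 0.72] M [-0.039 -0.049  0.002] yaw err 0.07 toolx [-1.e-04  8.e-04 -1.e+00] w 19.0
```

Request:
apply_moves:
  moves:
    - [0,3,0,0,0,0,255]
    - [0,6,0,0,0,0,255]
    - [0,9,0,0,0,0,255]
    - [0,12,0,0,0,0,255]
    - [0,15,0,0,0,0,255]

```text
t: 9.77
ee_pos: [612.4, -51.2, 120.9]
orientation: [-1.216, 1.57, -0.961]
contact_force: [0.8, -2.5, 2.1]
width: 19.2
```

```bash
python3 -c "
from h import *
feel(4)"
```

```text
t 9.97 rake x,y,z [ -0.5  -90.54  60.9 ] mean [ -0.5  -90.47  60.94] F [0.36 1.05 2.47] sd [0.6  0.79 0.37] M [0.09  0.006 0.02 ] yaw err 0.08 toolx [-6.0e-04  1.5e-03 -1.0e+00] w 18.8
```

Request:
apply_moves:
  moves:
    - [0,3,0,0,0,0,255]
    - [0,6,0,0,0,0,255]
    - [-0.1,9,0,0,0,0,255]
    - [-0.1,12,0,0,0,0,255]
    - [-0.1,15,0,0,0,0,255]

```text
t: 10.38
ee_pos: [608.5, -36.6, 120.9]
orientation: [-1.857, 1.571, -1.602]
contact_force: [0.2, -2.1, 1.2]
width: 18.9
```

```bash
python3 -c "
from h import *
feel(4)"
```

```text
t 10.58 rake x,y,z [ -0.57 -75.47  60.93] mean [ -0.58 -75.41  60.95] F [-0.    1.25  2.36] sd [1.04 0.64 0.57] M [ 0.179 -0.022  0.009] yaw err 0.07 toolx [-8.0e-04  1.6e-03 -1.0e+00] w 18.8
```

Request:
apply_moves:
  moves:
    - [0,3,0.1,0,0,0,255]
    - [0,6,0.2,0,0,0,255]
    - [0,9,0.3,0,0,0,255]
    - [0,12,0.4,0,0,0,255]
    - [0,15,0.5,0,0,0,255]

```text
t: 11.0
ee_pos: [605.2, -22.0, 120.8]
orientation: [-2.074, 1.571, -1.819]
contact_force: [-0.7, -2.3, 1.9]
width: 19.2
```

```bash
python3 -c "
from h import *
feel(4)"
```

```text
t 11.2 rake x,y,z [-6.000e-02 -6.058e+01  6.095e+01] mean [-6.000e-02 -6.049e+01  6.096e+01] F [-0.25  0.57  1.33] sd [0.37 0.42 0.37] M [ 0.165 -0.013  0.025] yaw err 0.08 toolx [-7.0e-04  1.3e-03 -1.0e+00] w 19.3
```

Request:
apply_moves:
  moves:
    - [0,3,0,0,0,0,255]
    - [0.05,6,0,0,0,0,255]
    - [0.05,9,0,0,0,0,255]
    - [0.1,12,0,0,0,0,255]
    - [0.1,15,0,0,0,0,255]

```text
t: 11.62
ee_pos: [601.4, -7.5, 120.8]
orientation: [-1.545, 1.571, -1.29]
contact_force: [0.2, -2.0, 1.7]
width: 19.3
```

```bash
python3 -c "
from h import *
feel(4)"
```

```text
t 11.82 rake x,y,z [ -0.07 -45.61  60.92] mean [ -0.07 -45.53  60.93] F [-0.26  1.19  1.91] sd [0.69 1.   0.15] M [ 0.203  0.006 -0.005] yaw err 0.07 toolx [-5.0e-04  1.3e-03 -1.0e+00] w 19.3
```

Request:
apply_moves:
  moves:
    - [0,3,0,0,0,0,255]
    - [0.05,6,0,0,0,0,255]
    - [0.05,9,0,0,0,0,255]
    - [0.05,12,0,0,0,0,255]
    - [0.05,15,0,0,0,0,255]

```text
t: 12.23
ee_pos: [597.6, 7.0, 120.7]
orientation: [-1.7, 1.571, -1.444]
contact_force: [0.4, -1.4, -0.1]
width: 18.7
```

```bash
python3 -c "
from h import *
feel(4)"
```

```text
t 12.43 rake x,y,z [ -0.09 -30.6   60.84] mean [ -0.11 -30.52  60.85] F [0.26 0.91 1.48] sd [0.53 0.65 0.26] M [0.209 0.011 0.022] yaw err 0.08 toolx [-6.0e-04  1.3e-03 -1.0e+00] w 19.3
```

Request:
apply_moves:
  moves:
    - [0.05,3,0,0,0,0,255]
    - [0.1,6,0,0,0,0,255]
    - [0.15,9,0,0,0,0,255]
    - [0.15,12,0,0,0,0,255]
    - [0.15,14,0,0,0,0,255]

```text
t: 12.85
ee_pos: [594.1, 20.6, 120.6]
orientation: [-1.238, 1.571, -0.983]
contact_force: [0.2, -2.4, 1.2]
width: 19.1
```

```bash
python3 -c "
from h import *
feel(4)"
```

```text
t 13.05 rake x,y,z [ -0.09 -16.81  60.75] mean [ -0.08 -16.74  60.78] F [-0.33  0.63  1.61] sd [0.64 0.48 0.45] M [0.119 0.001 0.011] yaw err 0.07 toolx [-4.0e-04  1.1e-03 -1.0e+00] w 19.2
```

Request:
apply_moves:
  moves:
    - [0.05,3,0,0,0,0,255]
    - [0.1,6,0,0,0,0,255]
    - [0.1,9,0,0,0,0,255]
    - [0.15,11,0,0,0,0,255]
    - [0.15,13,0,0,0,0,255]

```text
t: 13.47
ee_pos: [590.9, 33.1, 120.5]
orientation: [-1.289, 1.57, -1.033]
contact_force: [0.5, -0.7, 1.8]
width: 19.4
```

```bash
python3 -c "
from h import *
feel(4)"
```

```text
t 13.67 rake x,y,z [-6.000e-02 -3.860e+00  6.065e+01] mean [-5.000e-02 -3.820e+00  6.067e+01] F [ 0.32 -0.07  2.42] sd [0.38 0.43 0.48] M [ 0.036 -0.009  0.002] yaw err 0.07 toolx [-3.e-04  9.e-04 -1.e+00] w 19.0
```

Request:
apply_moves:
  moves:
    - [0,3,0,0,0,0,255]
    - [0.05,6,0,0,0,0,255]
    - [0.05,9,0,0,0,0,255]
    - [0.05,11,0,0,0,0,255]
    - [0.05,13,0,0,0,0,255]

```text
t: 14.08
ee_pos: [587.6, 45.7, 120.4]
orientation: [-1.364, 1.571, -1.109]
contact_force: [1.0, -1.7, 0.5]
width: 19.0
```

```bash
python3 -c "
from h import *
feel(4)"
```

```text
t 14.28 rake x,y,z [-0.11  9.19 60.55] mean [-0.1   9.23 60.58] F [0.02 0.38 2.23] sd [0.14 0.41 0.36] M [ 0.048 -0.026  0.034] yaw err 0.07 toolx [-4.e-04  1.e-03 -1.e+00] w 18.8
```

3.8 N at y = +9. A bit further, to make the far ends surer, then look.

Request:
apply_moves:
  moves:
    - [0,2,0,0,0,0,255]
    - [0,4,0,0,0,0,255]
    - [0,6,0,0,0,0,255]
    - [0,8,0,0,0,0,255]
    - [0,8,0,0,0,0,255]

```text
t: 14.7
ee_pos: [585.4, 53.8, 120.4]
orientation: [1.746, 1.57, 2.001]
contact_force: [0.2, -0.7, 2.4]
width: 19.3
```

```bash
python3 - <<'E'
from h import *
feel(4)
c=get_calibration('wrist');im=capture('wrist');cv2.imwrite('pics/w5.png',im)
for x in(-60,-40,-20,0): print(x,[proj(c,[O+BX*x+BY*y+[0,0,60]])[0].round(0).tolist() for y in(-145,-100,-50,40)])
E
```

```text
t 14.9 rake x,y,z [-0.15 17.04 60.53] mean [-0.14 17.06 60.55] F [0.12 0.52 2.29] sd [0.25 0.56 0.25] M [ 0.105 -0.023  0.028] yaw err 0.06 toolx [-4.e-04  9.e-04 -1.e+00] w 19.6
-60 [[3.0, 149.0], [92.0, 150.0], [190.0, 150.0], [364.0, 151.0]]
-40 [[13.0, 188.0], [99.0, 188.0], [194.0, 189.0], [362.0, 189.0]]
-20 [[22.0, 224.0], [106.0, 224.0], [197.0, 225.0], [361.0, 225.0]]
0 [[31.0, 258.0], [112.0, 258.0], [201.0, 258.0], [360.0, 258.0]]
```

View pics/w5.png

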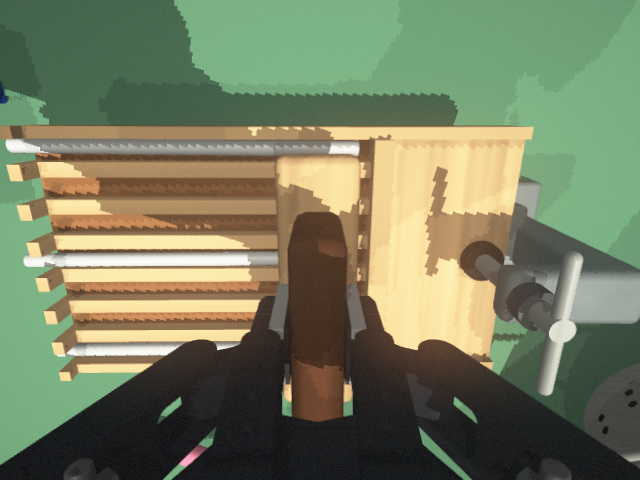

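All three straws lie straight: A on row 146 (8–358), B on row 260, C on row 350. The rake is at y = +17. Lift straight up, then carry it to the bare counter on the −x side.

Request:
apply_moves:
  moves:
    - [-2,0,0,0,0,0,255]
    - [-8,0,0,0,0,0,255]
    - [-20,0,0,0,0,0,255]
    - [-40,0,0,0,0,0,255]
    - [-50,0,0,0,0,0,255]

```text
t: 15.37
ee_pos: [586.6, 53.2, 173.2]
orientation: [-0.38, 1.568, -0.124]
contact_force: [-0.2, -0.3, -0.8]
width: 19.3
```

Request:
apply_moves:
  moves:
    - [0,-7,-18,0,0,0,255]
    - [0,-21,-53,0,0,0,255]
    - [0,-35,-88,0,0,0,255]
    - [0,-49,-123,0,0,0,255]
    - [0,-61,-155,0,0,0,255]

```text
t: 15.78
ee_pos: [449.6, -45.7, 170.9]
orientation: [-1.144, 1.57, -0.888]
contact_force: [0.1, -0.5, -1.0]
width: 19.2
```

Request:
apply_moves:
  moves:
    - [0,-8,-20,0,0,0,255]
    - [10,-10,-24,0,0,0,255]
    - [35,-10,-24,0,0,0,255]
    - [65,-10,-24,0,0,0,255]
    - [80,-10,-24,0,0,0,255]

```text
t: 16.2
ee_pos: [429.2, -60.0, 88.0]
orientation: [2.344, 1.568, 2.599]
contact_force: [-1.1, -0.1, -3.3]
width: 19.0
```

```bash
python3 - <<'E'
from h import *
feel(3)
cv2.imwrite('pics/w6.png',capture('wrist'))
E
```

```text
t 16.35 rake x,y,z [-179.43  -53.94   29.87] mean [-180.54  -53.14   27.95] F [-1.58  0.27 -1.19] sd [0.82 0.12 1.26] M [0.012 0.066 0.021] yaw err 0.07 toolx [-0.0023  0.0012 -1.    ] w 18.7
```

View pics/w6.png

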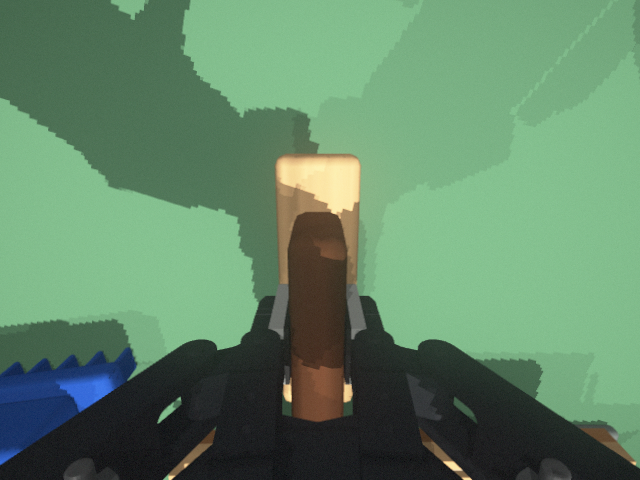

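Bare counter below the rake (head end at (318,155)); nearest thing is the blue one at (60,400), clear. Lower it.

Request:
apply_moves:
  moves:
    - [8,0,0,0,0,0,255]
    - [17,0,0,0,0,0,255]
    - [23,0,0,0,0,0,255]
    - [26,0,0,0,0,0,255]
    - [27,0,0,0,0,0,255]

```text
t: 16.82
ee_pos: [429.8, -60.3, 62.6]
orientation: [2.472, 1.569, 2.727]
contact_force: [0.2, 0.1, -1.6]
width: 19.2
```

```bash
python3 -c "
from h import *
feel(3)"
```

```text
t 16.97 rake x,y,z [-178.91  -54.68    3.68] mean [-179.11  -54.53    3.38] F [-0.07  0.37 -1.68] sd [0.03 0.46 0.39] M [ 0.004 -0.005 -0.004] yaw err 0.06 toolx [ 1.e-04 -0.e+00 -1.e+00] w 19.3
```

Request:
apply_moves:
  moves:
    - [1,0,0,0,0,0,255]
    - [2,0,0,0,0,0,255]
    - [3,0,0,0,0,0,255]
    - [3.5,0,0,0,0,0,255]
    - [3.5,0,0,0,0,0,255]

```text
t: 17.38
ee_pos: [430.4, -60.6, 59.9]
orientation: [-0.97, 1.571, -0.715]
contact_force: [-0.3, 0.0, -1.5]
width: 18.9
```

```bash
python3 -c "
from h import *
feel(3)"
```

```text
t 17.53 rake x,y,z [-1.7898e+02 -5.4650e+01  1.5000e-01] mean [-1.7897e+02 -5.4660e+01  1.6000e-01] F [-0.08 -0.42 -0.77] sd [0.25 0.46 0.48] M [0.011 0.003 0.051] yaw err 0.06 toolx [ 1.e-04 -1.e-04 -1.e+00] w 19.2
```

Touching. Before letting go, check the straws from the top camera.

```bash
python3 - <<'E'
from h import *
im=capture('top');c=get_calibration('top')
hsv=cv2.cvtColor(im,cv2.COLOR_BGR2HSV)
m=cv2.inRange(hsv,(0,0,120),(179,50,255));r=np.zeros_like(m);r[185:295,225:340]=255;m&=r
n,l,s,ce=cv2.connectedComponentsWithStats(m)
for i in range(1,n):
    if s[i,4]>60:
        w=plane(c,np.argwhere(l==i)[:,::-1],58);d=w-O;x=d@BX;y=d@BY;p=np.polyfit(y,x,1);print(s[i],'y',y.min().round(),y.max().round(),'x near',np.polyval(p,-145).round(1),'far',np.polyval(p,37).round(1))
a=cv2.resize(im[185:295,200:345],None,fx=5,fy=5,interpolation=cv2.INTER_CUBIC);cv2.imwrite('pics/t2.png',a)
E
```

```text
[241 197  77  24 258] y -145.0 36.0 x near 61.7 far 60.6
[250 222  76  23 244] y -150.0 30.0 x near 1.6 far 0.5
[253 250  78  22 235] y -143.0 38.0 x near -61.8 far -60.8
[276 279  40  16 279] y -85.0 0.0 x near -166.6 far -97.4
```

View pics/t2.png

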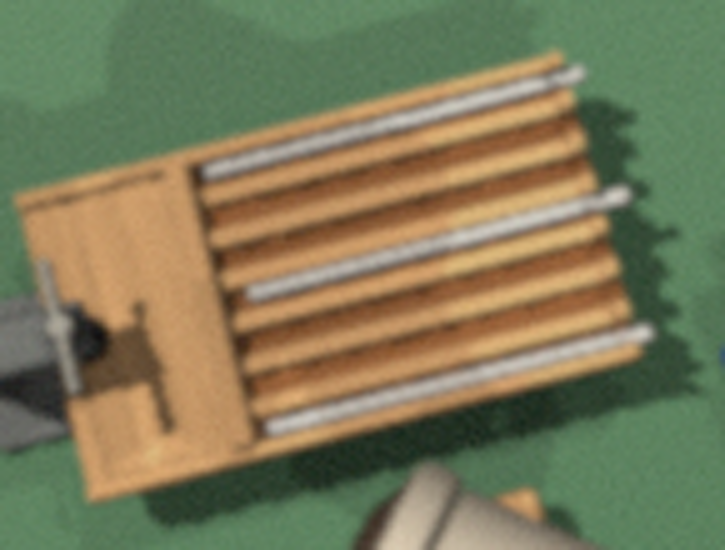

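The straws lie in the grooves at x = −60, 0 and +60, both ends within 2 mm, with middles at y ≈ −52 to −60. Release the rake.

Request:
apply_moves:
  moves:
    - [0.3,0,0,0,0,0,255]
    - [0.3,0,0,0,0,0,200]
    - [0.3,0,0,0,0,0,150]
    - [0.3,0,0,0,0,0,100]
    - [0.3,0,0,0,0,0,50]

```text
t: 18.0
ee_pos: [430.5, -60.7, 59.7]
orientation: [-0.728, 1.57, -0.472]
contact_force: [-0.8, -0.2, -0.1]
width: 54.9
```

Request:
apply_moves:
  moves:
    - [0,0,0,0,0,0,0]
    - [0,0,0,0,0,0,0]
    - [0,0,0,0,0,0,0]
    - [0,0,0,0,0,0,0]
    - [0,0,0,0,0,0,0]

```text
t: 18.42
ee_pos: [430.3, -60.6, 59.6]
orientation: [2.652, 1.571, 2.908]
contact_force: [-1.1, -0.9, 0.1]
width: 84.9
```

Request:
apply_moves:
  moves:
    - [-8,0,0,0,0,0,0]
    - [-30,0,0,0,0,0,0]
    - [-60,0,0,0,0,0,0]
    - [-95,0,0,0,0,0,0]
    - [-115,0,0,0,0,0,0]

```text
t: 18.83
ee_pos: [431.6, -61.1, 178.8]
orientation: [-0.671, 1.566, -0.416]
contact_force: [-0.6, 0.0, 1.6]
width: 85.4
```

Request:
apply_moves:
  moves:
    - [0,0,0,0,0,0,0]
    - [0,0,0,0,0,0,0]
    - [0,0,0,0,0,0,0]

```text
t: 19.08
ee_pos: [429.8, -60.3, 174.0]
orientation: [2.445, 1.57, 2.7]
contact_force: [0.6, -0.2, -0.9]
width: 85.5
```

```bash
python3 - <<'E'
from h import *
s=state();print(s['ee_pos'],s['width'])
a=cv2.resize(capture('scene')[120:340,150:520],None,fx=2,fy=2);b=cv2.resize(capture('wrist'),None,fx=.9,fy=.9)
w=capture('wrist');cv2.imwrite('pics/fin.png',np.hstack([cv2.resize(a,(500,300)),cv2.resize(w,(300,300))]))
E
```

```text
[429.8005654  -60.34965704 174.03512557] 85.52612884815333
```

View pics/fin.png

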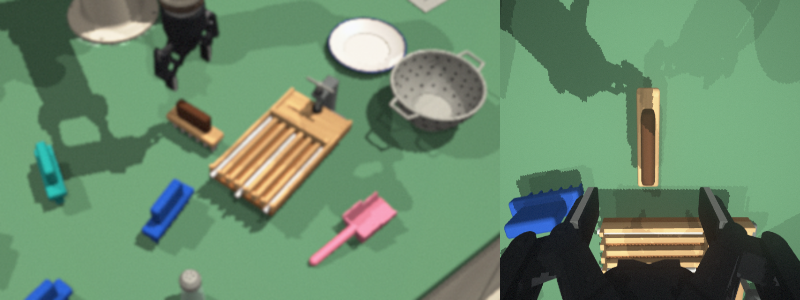

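The rake stands upright on the counter, the gripper is clear, and the straws are straight. Handing in.

```bash
python3 -c "
from station import manip; print(manip.close_job())"
```

```text
the job is handed in; nothing more can be done
None
```

I combed all three straws straight in one stroke, stood the rake on the bare counter and handed the job in; no verdict was reported.

- **Stroke:** I gripped the wooden rake, found the ridges by touch at the open end at about 61.9 mm, and drew it from y = −116 to +17 mm. After each 8–15 mm step I read the force at rest: about 3–4 N on the board each time. Single readings taken while moving were noisier, from about 1.4 to 3.9 N.
- **Straws:** After the stroke, the top camera showed them along the grooves at x = −60, 0 and +60 mm. Both ends of each were within about 2 mm of the groove centre, and the middles were at y = −52 to −60 mm.
- **Rake and surroundings:** In the last pictures the rake stands upright with the gripper open and 115 mm above where it let go. The colander, plate, scoop and shaker look undisturbed. I judged both by eye and did not measure them.

No check failed or disagreed. The job took about 19 s of the 64 s allowed.

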